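# Seat a slide carrier on a tilted stage and hold it flush

## Task

Pick up the aluminium slide carrier from the worktop and lay it on the sloped face of the tilting stage, one short end against the two lower pins and one long side against the single side pin. Press it flush with the slope, so that the sprung sensor pin under it is pushed in, and finish while still gripping it and holding it there, so that the clips can be turned over it. Handle it gently and leave the other things where they are.

Things in the scene. Friction and masses are not known exactly. Their poses are not given: they have to be found in the camera images.
- carrier: slide carrier to be seated: flat aluminium frame 110 x 46 x 14 mm (x, y, z), a glass slide let into its top, about 0.16 kg, loose on the worktop, glass up. Origin: centre of its underside; x along its length, y across, z up through the glass. The same under a half turn. Grip it across its 46 mm width at mid length, from above, fingertips ending 3 to 8 mm above its underside.
- stage: tilting stage, fixed: grey base 176 x 132 mm; on it a dark table 166 x 100 x 12 mm hinged at its low end, locked at a slope between 10 and 22 degrees (differs each time; does not give under the hand). Origin: centre of the base's underside; z up, x the way the slope rises (at yaw 0 away from the robot), y left when looking up the slope. A lock knob at the -y side stays below the face.
- seat (a point): point on the sloped face where the carrier's underside centre belongs; 68 mm from the hinge, 73 to 85 mm above the worktop. x up the slope, y left across it, z out of the face. Carrier along x with its origin here touches all three pins. Face: x -81 to 85, y -50 to 50 mm. Two leaf clips, 17 mm high, swung clear: x from 64 mm up, 1 to 47 mm either side of the middle line.
- lower_pins (a point): point on the face midway between the two lower pins, 60 mm down the slope from the seat; axes as the seat's. The pins are steel, 10 mm diameter, 8 mm out of the face, centred 16 mm either side of this point; they stop the carrier's lower short end.
- side_pin (a point): foot of the single side pin, at (40, 28) mm in the seat's frame (x, y); steel, 10 mm diameter, 8 mm out of the face; it stops the carrier's +y long side, near its upper end. Axes as the seat's.
- sensor_pin (a joint): sprung sensor pin, 8 mm diameter, standing 4 mm out of the face at the seat; 0 = out, grows in m as it is pushed in, 0.004 = flush with the face. It pushes back with 3 N at first and 6 N when flush, so the carrier lifts off the face if it is not held down.
- petri: closed Petri dish, 68 mm diameter, 15 mm high, bystander on the worktop; origin under its centre
- timer: small white lab timer 66 x 70 x 18 mm, bystander on the worktop; origin under its centre
- slide_forceps: steel forceps 129 mm long, bystander on the worktop; origin under its centre
- dye_bottle: capped bottle 56 mm diameter, 120 mm high, bystander on the worktop; origin under its centre
Not all that is in view belongs to the job. There is more than one size of the carrier; the one meant has the size given above. Several things have the shape of the stage; the one meant has the colours described above.

How it is judged:
By the outcome, as a careful person would: the job done as asked, in the order asked, and still so for the second after the job is handed in, while the arm keeps its last pose, push and grip.
It also fails if it takes over 38 s, if anything falls off the work surface, if the arm or the gripper's body presses on something with over 40 N, if the wrist force passes 120 N, or if a joint passes its speed limit or range.

## Robot

A 6-joint arm with a two-finger parallel gripper is mounted at the origin on a cart in front of the work surface, level with it; the furniture and walls round the work are solid. World frame = base frame: x ahead of the robot, y to its left, z up, the work surface at z = 0. Lengths are in m, angles in rad, forces in N, time in s.
With the tool pointing down it reaches from about 0.15 to 0.775 m from the base axis. Payload 6.1 kg.
Tool frame: the origin (TCP) lies at the very end of the fingers, on their centre line; the grasp point (between the pads) lies ctrl.grip_depth behind it (ctrl.grip_depth is the distance from the TCP to the grasp point, in m); z points along the fingers, y is the line along which they close (so a half turn about z gives the same grasp; the last joint's range is limited). The gripper opens to 85 mm and grips with 20 to 120 N. Pads are 22 mm wide; open, the fingers measure 114 mm over their backs; the gripper's body (76 mm by 85 mm) begins 54 mm behind the grasp point. The pads swing forward as they close: fully open they stand 13 mm farther back than shut.
Start: joints at [1.277, 0.126, -0.04, 1.405, 0, 1.571], TCP at [0.152, 0.502, 0.231] pointing down, gripper open.
Joint ranges: [-2.72, 2.72], [-0.95, 1.95], [-1.27, 1.35], [-1.78, 2.02], [-1.46, 1.47], [-3.14, 3.14]. Speed limits (rad/s): [2.39, 2.39, 3.01, 3.14, 3.14, 3.14].

## Interface

Orientations are given as a unit quaternion [x, y, z, w].
In Python, from cell import ctrl gives the robot as it stands.
- The arm moves only by the tool play_rows, never from a script. Its argument "targets" is a list of rows, each an object with "travel": the shift along the tool's x, y, z normalised to -1 to 1, where 1 is 1 m, a list of three; "angular": the turn, a rotation vector about the tool's x, y, z normalised to -1 to 1, where 1 is 2 rad, a list of three. A call has 1 to 20 rows; each row shifts and turns the commanded pose from where the row before left it, along the tool's axes as they then stand; what a row does not reach is not made up. A row lasts 1/12 s, in which the tool goes at most 41.7 mm and 7.16 degrees, less where a joint would pass 70% of its speed; a pose out of reach is approached as far as the arm can. A call with a number of a shift or a turn outside -1 to 1 is refused whole. A call with a gripper value outside its range is refused whole. "hand" is the finger opening in mm, from 0 to 85.4, set as the call begins (left out, the last holds). The fingers move at their own pace and stop on an object; "newtons" is the grip in N (left out, the last holds). Time passes only in rows, so rows that do not move let the fingers close. It gives the time, the measured TCP pose, the force, the opening and the grip force at its end, in the units of the state.
- ctrl.observe(): the state, without advancing time (a new reading comes with each control period).
- ctrl.capture(name): name is "scene" or "top" or "wrist"; returns a dict with "color" (420x560x3 uint8, red, green, blue), "range_z" (420x560 float32, m along the optical axis (not along the pixel's ray), 0 where there is no reading), "fx", "fy", "cx", "cy" (pixels), "k1" (the pictures are not rectified: a ray, as slopes to the right and down, at radius r is drawn at 1 + k1 r^2 times it, then the intrinsics apply), "xyz" and "rotation" of the camera in the world. Camera axes: x right, y up, looking along -z (the intrinsics and any distortion apply to the point x, -y, -z); pixel columns grow to the right and rows downward; lengths in m; the calibration is good to about 2 mm. A picture is of the moment at which its call begins.
- ctrl.hand_in(): hands the job in; it is judged then, once.
Trained networks look in a picture, given as the dict that the camera call returned (one of the last four; its "shot" number tells which), for a name from the list of things; names that differ only in an ending like _2 or _b are one class to them, and where a whole thing is asked for, a point or a joint stands for the part that bears it (a point fixed in the world has none). Each returns a list of dicts, best first, with "conf" (0 to 1); they miss things now and then, are a little off and sometimes report something else, mostly with a low value. They report only what shows in the picture. A call takes as long as a camera call. They do not tell look-alikes from the thing itself.
- ctrl.outline_of(thing, picture): "pixels" (420x560 bool, what is visible of it) and "position" ([column, row] in pixels, amid what is visible of it).
The state is a dict: "time_s": time; "joints": joint angles; "qvel": joint speeds; "joint_efforts": joint torques, N m; "ee_pos": TCP position; "ee_rot": TCP orientation; "contact_force": force on the tool from outside, world axes, zero at the start; "moment": the same for the moment, N m; "finger_gap": finger opening in m; "gripper_force": force on a finger pad.
Only numpy, scipy, OpenCV 4.12 (cv2) and the standard library are available. Lean on these libraries where they do the work, as an engineer would, in place of code of your own. Each camera call takes 0.05 s, during which the arm holds its last target. There are 200 camera calls.

## Working session

There is one attempt and no reset: what is moved stays moved. The work goes in short steps, Python scripts to look and compute and a tool call to move; the robot and the scene stay as the last step left them, time stands still between calls to the robot, and variables do not carry over. Pictures are saved under pics/ and viewed, at most 10 in all, crops included, and the job is handed in when it is done.

Besides the shell and the picture viewer there is one more tool, called after "Emit:" as name(argument=value, ...) on one line, values as JSON. play_rows: Moves the arm, as the interface text tells. Its arguments: {"type":"object","properties":{"targets":{"type":"array"},"hand":{"type":"number"},"newtons":{"type":"number"}},"required":["targets"]}

```bash
ls; mkdir -p pics; cat > h.py <<'E'
import numpy as np, cv2
from cell import ctrl
from scipy.spatial.transform import Rotation as R
def rot(p):
    r=np.array(p["rotation"],float)
    return r if r.shape==(3,3) else R.from_quat(r).as_matrix()
def cloud(p):
    h,w=p["range_z"].shape
    u,v=np.meshgrid(np.arange(w),np.arange(h))
    K=np.array([[p["fx"],0,p["cx"]],[0,p["fy"],p["cy"]],[0,0,1.]])
    n=cv2.undistortPoints(np.stack([u,v],-1).reshape(-1,1,2).astype(float),K,np.array([p["k1"],0,0,0,0.])).reshape(h,w,2)
    z=p["range_z"]
    c=np.stack([n[...,0]*z,-n[...,1]*z,-z],-1)
    return c@rot(p).T+np.array(p["xyz"])
def save(p,name): cv2.imwrite("pics/"+name,p["color"][...,::-1])
E
python3 - <<'E'
from h import *
print(ctrl.grip_depth, ctrl.observe())
ims=[]
for n in ["scene","top"]:
    p=ctrl.capture(n); c=cloud(p); ims.append(p["color"])
    print(n,p["xyz"],np.shape(p["rotation"]),p["k1"])
    for t in ["carrier","stage","petri","timer","slide_forceps","dye_bottle"]:
        for d in ctrl.outline_of(t,p):
            m=d["pixels"]&(p["range_z"]>0); q=c[m]
            if len(q)==0: continue
            zz=q[:,2]; rr=cv2.minAreaRect((q[:,:2]*1000).astype(np.float32))
            print(t,round(d["conf"],2),np.round(d["position"]),m.sum(),np.round(np.percentile(zz,[2,50,98]),3),np.round(rr[0]),np.round(rr[1]),round(rr[2],1))
    np.savez("/tmp/%s.npz"%n,c=c,col=p["color"])
cv2.imwrite("pics/a.png",ims[0][...,::-1]); cv2.imwrite("pics/b.png",ims[1][...,::-1])
E
```

```text
pics
0.0187 {'time_s': 0.0, 'joints': array([ 1.27698774e+00,  1.26382844e-01, -4.06015047e-02,  1.40540509e+00,
       -2.77813288e-05,  1.57083878e+00]), 'qvel': array([ 1.36592939e-04, -1.54504136e-03, -1.28419673e-04,  7.61703234e-04,
        9.68507722e-04,  7.47844226e-05]), 'joint_efforts': array([-5.95234960e-04, -4.35915327e+01,  3.52923560e+01,  1.73803983e-02,
        2.02580777e-04, -1.22200021e-05]), 'ee_pos': array([0.15192974, 0.50211039, 0.23052996]), 'ee_rot': array([ 1.46397415e-01,  9.89225537e-01, -7.90010922e-04, -1.02839132e-04]), 'contact_force': array([-0.43589762, -0.31327164,  0.61540081]), 'moment': array([-0.01580794, -0.0140813 , -0.02411996]), 'gripper_force': 0.0, 'finger_gap': 0.0856245150664626}
scene [ 0.22916529 -0.76226747  0.68812064] (4,) -0.05637397191896518
carrier 0.86 [270. 166.] 454 [0.001 0.011 0.015] [643. 170.] [ 51. 111.] 86.0
stage 0.85 [336. 238.] 4828 [0.005 0.061 0.104] [ 643. -137.] [249. 195.] 77.9
stage 0.58 [199. 161.] 2482 [0.001 0.054 0.075] [479. 321.] [206. 251.] 3.0
petri 0.63 [334. 188.] 365 [0.003 0.013 0.016] [764.   6.] 
[... 326 characters left out ...]
2
carrier 0.7 [190. 200.] 887 [0.007 0.013 0.017] [645. 174.] [ 52. 111.] 87.4
stage 0.9 [142. 270.] 4211 [0.008 0.061 0.079] [467. 280.] [182. 157.] 6.1
stage 0.72 [333. 209.] 4031 [0.008 0.071 0.107] [ 629. -184.] [144. 177.] 84.4
petri 0.82 [255. 149.] 627 [0.005 0.015 0.018] [767.   8.] [69. 66.] 7.9
petri 0.23 [331. 209.] 3218 [0.057 0.075 0.108] [ 631. -183.] [115. 182.] 84.7
timer 0.92 [252. 293.] 807 [0.001 0.016 0.02 ] [422.   6.] [68. 73.] 1.4
timer 0.24 [420. 209.] 677 [0.003 0.087 0.121] [ 634. -400.] [55. 95.] 22.1
slide_forceps 0.43 [407. 288.] 17 [-0.004  0.002  0.009] [ 424. -366.] [ 8. 66.] 74.9
dye_bottle 0.73 [420. 209.] 680 [0.001 0.087 0.121] [ 637. -382.] [50. 76.] 71.2
```

```bash
ls pics
```

```text
a.png
b.png
```

View pics/a.png

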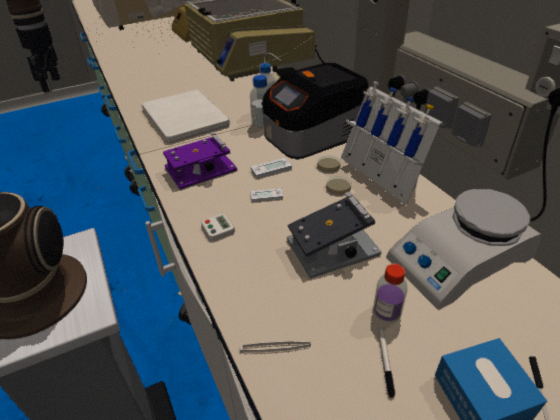

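View pics/b.png

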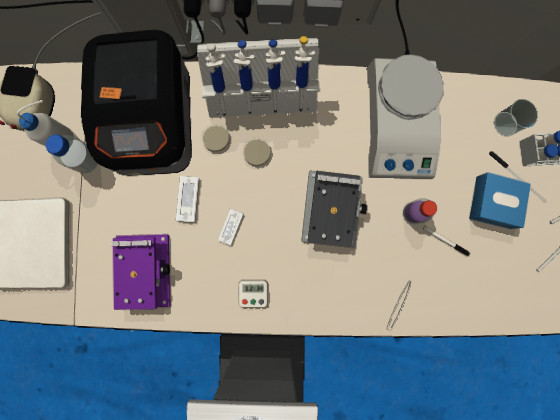

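The pictures show the grey and dark stage at (333,209) in the top view, with its clips at the upper, far end. The purple stage is a decoy. The larger carrier is at (188,200); the one at (231,227) is smaller. Next I'll get close views from the wrist camera.

```bash
cat >> h.py <<'E'
from scipy.linalg import fractional_matrix_power as fmp
def T(p,r):
    M=np.eye(4); M[:3,:3]=r if np.shape(r)==(3,3) else R.from_quat(r).as_matrix(); M[:3,3]=p; return M
def cur():
    s=ctrl.observe(); return T(s["ee_pos"],s["ee_rot"])
def down(yaw): # tool y = world y turned by yaw, z down
    c,s=np.cos(yaw),np.sin(yaw)
    return np.array([[-c,-s,0],[-s,c,0],[0,0,-1.]])
def rows(A,B,step=.035,n=None):
    D=np.linalg.inv(A)@B
    w=np.linalg.norm(R.from_matrix(D[:3,:3]).as_rotvec())
    n=n or int(max(np.ceil(np.linalg.norm(D[:3,3])/step),np.ceil(w/.11),1))
    d=fmp(D,1/n).real
    t=np.round(d[:3,3],4); r=np.round(R.from_matrix(d[:3,:3]).as_rotvec()/2,4)
    print(n,"x",t.tolist(),r.tolist())
    E=T(t,R.from_rotvec(2*r).as_matrix()); return A@np.linalg.matrix_power(E,n)
E
python3 - <<'E'
from h import *
for n in ["top","scene"]:
    d=np.load("/tmp/%s.npz"%n); c=d["c"]; q=c.reshape(-1,3)
    m=(abs(q[:,0]-.645)<.08)&(abs(q[:,1]-.173)<.05)&(q[:,2]>.008)&(q[:,2]<.03)
    rr=cv2.minAreaRect((q[m][:,:2]*1000).astype(np.float32)); print(n,rr,np.median(q[m][:,2]), q[m].mean(0))
    x=q[m][:,:2]-q[m][:,:2].mean(0); e=np.linalg.svd(x,full_matrices=False)[2][0]; print("yaw",np.degrees(np.arctan2(e[1],e[0])))
    m=(abs(q[:,0]-.62)<.06)&(abs(q[:,1]+.184)<.04)&(q[:,2]>.05)
    P=q[m]
    for _ in range(4):
        o=P.mean(0); nn=np.linalg.svd(P-o,full_matrices=False)[2][2]; nn*=np.sign(nn[2]); P=P[abs((P-o)@nn)<.003]
    print("plane",o,nn,len(P),"slope",np.degrees(np.arccos(nn[2])),"yaw",np.degrees(np.arctan2(-nn[1],-nn[0])))
A=cur()
B=rows(A,T([.60,-.15,.26],down(0)));print(B[:3,3])
E
```

```text
top ((654.5086669921875, 174.4735107421875), (137.4792938232422, 70.7483901977539), 12.903448104858398) 0.013199656954350214 [0.64790615 0.17362427 0.01332804]
yaw -178.31011165467962
plane [ 0.6207164  -0.18443374  0.07507258] [-0.21509309  0.01637331  0.97645628] 1631 slope 12.457500228481656 yaw -4.353072103880425
scene ((654.3433837890625, 173.5449676513672), (137.766357421875, 73.19065856933594), 12.659811973571777) 0.011710618910889425 [0.65466321 0.17367716 0.01276998]
yaw -170.9729411850483
plane [ 0.61999665 -0.18602474  0.07400693] [-0.21397749  0.01459382  0.97672957] 1458 slope 12.38470367321251 yaw -3.9016796304135077
23 x [-0.0237, -0.0252, -0.0012] [0.0, 0.0, -0.0064]
[ 0.60080733 -0.1510548   0.25890369]
```

Emit:
play_rows(targets=[{"travel": [-0.0237, -0.0252, -0.0012], "angular": [0, 0, -0.0064]}, {"travel": [-0.0237, -0.0252, -0.0012], "angular": [0, 0, -0.0064]}, {"travel": [-0.0237, -0.0252, -0.0012], "angular": [0, 0, -0.0064]}, {"travel": [-0.0237, -0.0252, -0.0012], "angular": [0, 0, -0.0064]}, {"travel": [-0.0237, -0.0252, -0.0012], "angular": [0, 0, -0.0064]}, {"travel": [-0.0237, -0.0252, -0.0012], "angular": [0, 0, -0.0064]}, {"travel": [-0.0237, -0.0252, -0.0012], "angular": [0, 0, -0.0064]}, {"travel": [-0.0237, -0.0252, -0.0012], "angular": [0, 0, -0.0064]}, {"travel": [-0.0237, -0.0252, -0.0012], "angular": [0, 0, -0.0064]}, {"travel": [-0.0237, -0.0252, -0.0012], "angular": [0, 0, -0.0064]}, {"travel": [-0.0237, -0.0252, -0.0012], "angular": [0, 0, -0.0064]}, {"travel": [-0.0237, -0.0252, -0.0012], "angular": [0, 0, -0.0064]}, {"travel": [-0.0237, -0.0252, -0.0012], "angular": [0, 0, -0.0064]}, {"travel": [-0.0237, -0.0252, -0.0012], "angular": [0, 0, -0.0064]}, {"travel": [-0.0237, -0.0252, -0.0012], "angular": [0, 0, -0.0064]}, {"travel": [-0.0237, -0.0252, -0.0012], "angular": [0, 0, -0.0064]}, {"travel": [-0.0237, -0.0252, -0.0012], "angular": [0, 0, -0.0064]}, {"travel": [-0.0237, -0.0252, -0.0012], "angular": [0, 0, -0.0064]}, {"travel": [-0.0237, -0.0252, -0.0012], "angular": [0, 0, -0.0064]}, {"travel": [-0.0237, -0.0252, -0.0012], "angular": [0, 0, -0.0064]}])

```text
time_s: 2.37
ee_pos: [0.5324, -0.0754, 0.2555]
ee_rot: [0.019, 1.0, 0.0, 0.0]
contact_force: [0.7, 0.5, -0.4]
finger_gap: 0.0854
gripper_force: 0.0
```

Emit:
play_rows(targets=[{"travel": [-0.0237, -0.0252, -0.0012], "angular": [0, 0, -0.0064]}, {"travel": [-0.0237, -0.0252, -0.0012], "angular": [0, 0, -0.0064]}, {"travel": [-0.0237, -0.0252, -0.0012], "angular": [0, 0, -0.0064]}, {"travel": [0, 0, 0], "angular": [0, 0, 0]}, {"travel": [0, 0, 0], "angular": [0, 0, 0]}])

```text
time_s: 2.78
ee_pos: [0.6015, -0.1524, 0.2573]
ee_rot: [0.001, 1.0, 0.0, -0.001]
contact_force: [-0.7, 0.0, 0.4]
finger_gap: 0.085
gripper_force: 0.0
```

```bash
python3 - <<'E'
from h import *
p=ctrl.capture("wrist"); c=cloud(p); save(p,"c.png"); np.savez("/tmp/w1.npz",c=c,col=p["color"],cam=[p["fx"],p["fy"],p["cx"],p["cy"],p["k1"]],xyz=p["xyz"],rot=rot(p))
s=ctrl.observe();print(s["time_s"],s["ee_pos"],s["ee_rot"],p["xyz"])
for d in ctrl.outline_of("stage",p): print(d["conf"],d["position"])
A=cur(); B=rows(A,T([.60,.17,.20],down(0)))
E
```

```text
2.8333 [ 0.60075317 -0.15134461  0.2580281 ] [ 1.97648054e-04  9.99999617e-01  3.16990251e-04 -7.91416600e-04] [ 0.51986562 -0.15100144  0.4008302 ]
0.6 [253.2, 200.3]
10 x [0.0, 0.0321, 0.0059] [0.0, -0.0, 0.0]
```

View pics/c.png

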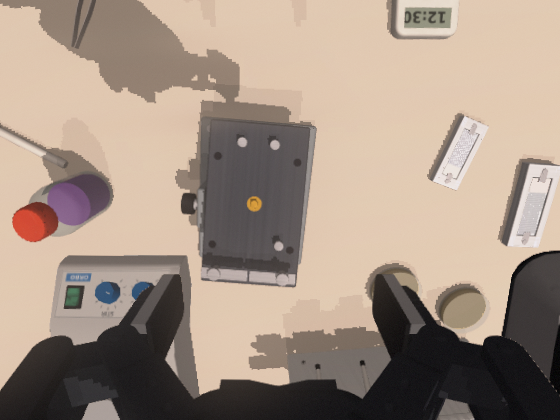

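The wrist view shows the stage's lower pins at about (242,142) and (275,145), the side pin at (278,245), the sensor at (254,204), and the bigger carrier at (535,204). I'll measure the pins while moving to the carrier.

Emit:
play_rows(targets=[{"travel": [0, 0.0321, 0.0059], "angular": [0, 0, 0]}, {"travel": [0, 0.0321, 0.0059], "angular": [0, 0, 0]}, {"travel": [0, 0.0321, 0.0059], "angular": [0, 0, 0]}, {"travel": [0, 0.0321, 0.0059], "angular": [0, 0, 0]}, {"travel": [0, 0.0321, 0.0059], "angular": [0, 0, 0]}, {"travel": [0, 0.0321, 0.0059], "angular": [0, 0, 0]}, {"travel": [0, 0.0321, 0.0059], "angular": [0, 0, 0]}, {"travel": [0, 0.0321, 0.0059], "angular": [0, 0, 0]}, {"travel": [0, 0.0321, 0.0059], "angular": [0, 0, 0]}, {"travel": [0, 0.0321, 0.0059], "angular": [0, 0, 0]}, {"travel": [0, 0, 0], "angular": [0, 0, 0]}, {"travel": [0, 0, 0], "angular": [0, 0, 0]}])

```text
time_s: 3.88
ee_pos: [0.599, 0.1723, 0.2002]
ee_rot: [-0.002, 1.0, -0.0, -0.0]
contact_force: [-0.6, 0.3, -0.4]
finger_gap: 0.0855
gripper_force: 0.0
```

```bash
python3 - <<'E'
from h import *
d=np.load("/tmp/w1.npz"); c=d["c"]; g=cv2.cvtColor(d["col"],cv2.COLOR_RGB2GRAY).astype(float)
fx,fy,cx,cy,k1=d["cam"]; K=np.array([[fx,0,cx],[0,fy,cy],[0,0,1.]])
P=c[155:235,215:295].reshape(-1,3); P=P[P[:,2]>.05]
for _ in range(5):
    o=P.mean(0); n=np.linalg.svd(P-o,full_matrices=False)[2][2]; n*=np.sign(n[2]); P=P[abs((P-o)@n)<.002]
print("plane",o,n,np.degrees(np.arccos(n[2])),np.degrees(np.arctan2(-n[1],-n[0])),P.std(0)@abs(n))
def ray(u,h):
    a=cv2.undistortPoints(np.array([[u]],float),K,np.array([k1,0,0,0,0.]))[0,0]
    r=d["rot"]@np.array([a[0],-a[1],-1]); x=d["xyz"]; return x+r*(((o+h*n)-x)@n)/(r@n)
pts=[]
for (u,v),h in [((242,142),.008),((275,145),.008),((278,245),.008),((254,204),.004)]:
    w=g[v-8:v+9,u-8:u+9]; 
    if h==.004: w=d["col"][v-8:v+9,u-8:u+9,0].astype(float)-d["col"][v-8:v+9,u-8:u+9,2]
    m=w>(w.min()+w.max())/2; k,l,st,ce=cv2.connectedComponentsWithStats(m.astype(np.uint8))
    i=1+np.argmax(st[1:,4]); uv=np.array([u-8,v-8])+ce[i]; x=ray(uv,h)-h*n; pts.append(x); print(uv,st[i],x)
pts=np.array(pts)
# model in seat frame; pin order: image left = -y world
M=np.array([[-60,-16,0],[-60,16,0],[40,28,0],[0,0,0]])/1000.
cm,cp=M.mean(0),pts.mean(0)
xs=np.array([1,0,0])-n*n[0]; 
H=(M-cm).T@(pts-cp); 
ex=np.array([1,0,0.])-n[0]*n; ex/=np.linalg.norm(ex); ey=np.cross(n,ex)
q=np.c_[(pts-cp)@ex,(pts-cp)@ey]; m=(M-cm)[:,:2]
th=np.arctan2((m[:,0]*q[:,1]-m[:,1]*q[:,0]).sum(),(m*q).sum()); 
X=np.cos(th)*ex+np.sin(th)*ey; Y=np.cross(n,X); S=np.c_[X,Y,n]
seat=cp-S@cm; print("seat",seat,"\n",S,"yaw",np.degrees(np.arctan2(X[1],X[0])))
print("res mm",np.round(1000*((pts-seat)@S-M),1))
np.savez("/tmp/seat.npz",seat=seat,S=S)
p=ctrl.capture("wrist"); c=cloud(p); save(p,"d.png"); np.savez("/tmp/w2.npz",c=c,col=p["color"],cam=[p["fx"],p["fy"],p["cx"],p["cy"],p["k1"]],xyz=p["xyz"],rot=rot(p))
for t in ctrl.outline_of("carrier",p):
    q=c[t["pixels"]&(p["range_z"]>0)]; print(t["conf"],t["position"],len(q),np.percentile(q[:,2],[5,50,95]),cv2.minAreaRect((q[:,:2]*1000).astype(np.float32)))
print(ctrl.observe()["ee_pos"],p["xyz"])
E
```

```text
plane [ 0.61744151 -0.17658498  0.07566483] [-0.17447555 -0.01894849  0.98447917] 10.107841500303634 6.198174322054165 0.0077076898106679895
[241.89041096 141.76712329] [ 4  3  9 10 73] [ 0.56098699 -0.18515569  0.06549464]
[274.54545455 144.54545455] [ 3  3 10 10 77] [ 0.5636363  -0.15358862  0.06657175]
[278.29411765 245.95588235] [ 4  5 10  9 68] [ 0.66256529 -0.15016752  0.08417041]
[253.78571429 203.5       ] [  1   0  15  15 168] [ 0.62071048 -0.17469175  0.07628061]
seat [ 0.62101916 -0.17462006  0.0763367 ] 
 [[ 0.98117903  0.08274055 -0.17447555]
 [-0.08735954  0.99599662 -0.01894849]
 [ 0.17220925  0.03383396  0.98447917]] yaw -5.087929239199692
res mm [[ 0.2  0.2 -0. ]
 [ 0.2 -0.1 -0. ]
 [-0.   0.1  0. ]
 [-0.3 -0.1  0. ]]
0.94 [173.8, 163.9] 2813 [0.00877143 0.01071997 0.01234542] ((579.732421875, 64.73968505859375), (38.35425567626953, 83.37152862548828), 69.84856414794922)
0.73 [277.3, 218.9] 4250 [0.01235146 0.01436389 0.01594781] ((648.9502563476562, 173.573486328125), (47.23843002319336, 116.50094604492188), 87.03495788574219)
0.23 [98.7, 17.3] 2354 [0.00655134 0.01644651 0.01806913] ((442.5508117675781, 6.6885833740234375), (70.53421020507812, 26.625782012939453), 88.93805694580078)
[0.59978523 0.17019989 0.20075187] [0.51710951 0.17319634 0.34357891]
```

View pics/d.png

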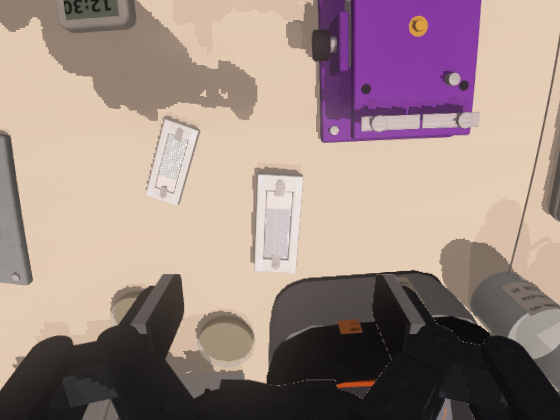

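The bigger carrier is centred at about (278,222) in this view. Next I'll refine its pose and refit the slope plane over a wider patch.

```bash
python3 - <<'E'
from h import *
from scipy.optimize import least_squares
d=np.load("/tmp/w1.npz"); c=d["c"]
S0=np.load("/tmp/seat.npz"); seat,S=S0["seat"],S0["S"]
for nm in ["w1","top","scene"]:
    q=np.load("/tmp/%s.npz"%nm)["c"].reshape(-1,3)
    l=(q-seat)@S
    m=(l[:,0]>-76)&(abs(l[:,1])<.044)&(l[:,0]<.055)&(l[:,0]>-.074)&(abs(l[:,2])<.02)
    P=q[m]
    A=np.c_[P[:,:2]-seat[:2],np.ones(len(P))]
    f=least_squares(lambda a:A@a-P[:,2],[.2,0,seat[2]],loss="soft_l1",f_scale=.001).x
    print(nm,len(P),"slope",np.degrees(np.arctan(np.hypot(*f[:2]))),"yaw",np.degrees(np.arctan2(f[1],f[0])),"h at seat",f[2],"std",np.std(A@f-P[:,2]))
d=np.load("/tmp/w2.npz"); col=d["col"]; fx,fy,cx,cy,k1=d["cam"]; K=np.array([[fx,0,cx],[0,fy,cy],[0,0,1.]])
sub=col[160:285,240:320].astype(int); 
print(sub[60,::4].tolist()[:20:2])
sat=sub.max(2)-sub.min(2); m=((sat<28)&(sub.min(2)>120)).astype(np.uint8)
m=cv2.morphologyEx(m,cv2.MORPH_CLOSE,np.ones((5,5)));m=cv2.morphologyEx(m,cv2.MORPH_OPEN,np.ones((3,3)))
k,l,st,_=cv2.connectedComponentsWithStats(m); i=1+np.argmax(st[1:,4]); print(st[i])
v,u=np.nonzero(l==i); uv=np.c_[u+240,v+160].astype(float)[:,None]
a=cv2.undistortPoints(uv,K,np.array([k1,0,0,0,0.]))[:,0]
r=np.c_[a[:,0],-a[:,1],-np.ones(len(a))]@d["rot"].T; x=d["xyz"]+r*((.014-d["xyz"][2])/r[:,2])[:,None]
print("carrier",cv2.minAreaRect((x[:,:2]*1000).astype(np.float32)),x.mean(0))
cv2.imwrite("pics/e.png",cv2.resize(np.hstack([sub[...,::-1].astype(np.uint8),cv2.cvtColor((l==i).astype(np.uint8)*255,cv2.COLOR_GRAY2BGR)]),None,fx=4,fy=4))
E
```

```text
w1 11040 slope 12.435020809574237 yaw -4.543913455357257 h at seat 0.07640563067810063 std 0.0014146486939070858
top 2159 slope 12.315348399164034 yaw -4.104666338153594 h at seat 0.07492559061648867 std 0.002146156312026173
scene 1741 slope 12.207309096471691 yaw -4.177108678794784 h at seat 0.07411741502909734 std 0.0018145876566223055
[[227, 205, 182], [228, 207, 184], [197, 183, 177], [223, 211, 205], [209, 199, 199], [209, 199, 200], [209, 200, 201], [235, 225, 221], [228, 206, 183], [228, 205, 183]]
[  14   14   49   99 4261]
carrier ((645.2734375, 173.21658325195312), (45.89784240722656, 110.16525268554688), 87.07803344726562) [0.64256448 0.17328313 0.014     ]
```

View pics/e.png

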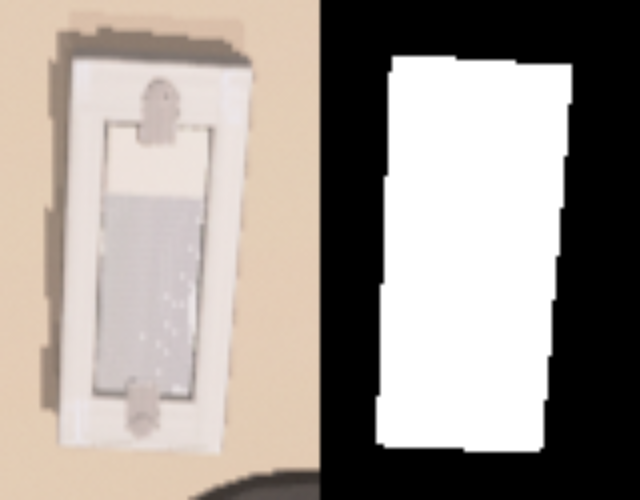

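```bash
python3 - <<'E'
from h import *
for nm in ["top","scene","w2","w1"]:
    q=np.load("/tmp/%s.npz"%nm)["c"].reshape(-1,3)
    m=(q[:,1]>.10)&(q[:,1]<.25)&(q[:,0]>.62)&(q[:,0]<.85)&(q[:,2]>.05)&(q[:,2]<.3)
    if nm=="w2": m&=q[:,2]<.14
    P=q[m]; print(nm,len(P),len(P) and (np.percentile(P[:,0],[1,5,20]),P[:,1].min(),np.percentile(P[:,2],98)))
# seat again, with fixed plane
d=np.load("/tmp/w1.npz"); fx,fy,cx,cy,k1=d["cam"]; K=np.array([[fx,0,cx],[0,fy,cy],[0,0,1.]])
s,y=np.radians(12.4),np.radians(-5.0)
X=np.array([np.cos(y)*np.cos(s),np.sin(y)*np.cos(s),np.sin(s)]); Y=np.array([-np.sin(y),np.cos(y),0]); n=np.cross(X,Y); S=np.c_[X,Y,n]
o=np.array([.621,-.1746,.0763])
pts=[]
for u,h in [((241.9,141.8),.008),((274.5,144.5),.008),((278.3,245.9),.008),((253.8,203.5),.004)]:
    a=cv2.undistortPoints(np.array([[u]],float),K,np.array([k1,0,0,0,0.]))[0,0]
    r=d["rot"]@np.array([a[0],-a[1],-1]); x=d["xyz"]; pts.append((x+r*(((o+h*n)-x)@n)/(r@n)-o)@S)
pts=np.array(pts)[:,:2]; M=np.array([[-60,-16],[-60,16],[40,28],[0,0]])/1000.
q=pts-pts.mean(0); m=M-M.mean(0); th=np.arctan2((m[:,0]*q[:,1]-m[:,1]*q[:,0]).sum(),(m*q).sum())
c,s_=np.cos(th),np.sin(th); R2=np.array([[c,-s_],[s_,c]])
t=pts.mean(0)-R2@M.mean(0); print("th",np.degrees(th),"res",np.round(1000*(pts-M@R2.T-t),1))
seat=o+S@np.r_[t,0]; print("seat",seat)
np.savez("/tmp/seat.npz",seat=seat,S=S,yaw=np.degrees(y+th))
A=cur(); g=down(np.radians(-2.9))
B=rows(A,T([.6453,.1732,.07],g)); C=rows(B,T([.6453,.1732,.0035],g),.02); print(B[:3,3],C[:3,3])
E
```

```text
top 3771 (array([0.70342306, 0.70832116, 0.72996563]), np.float64(0.16417560326617597), np.float64(0.19947444465989334))
scene 3003 (array([0.70026007, 0.70415706, 0.72218535]), np.float64(0.15656367333543952), np.float64(0.19607524842085208))
w2 7349 (array([0.69769004, 0.70153029, 0.70418567]), np.float64(0.1637102204900243), np.float64(0.1391130366474029))
w1 3446 (array([0.71340739, 0.72066488, 0.7386638 ]), np.float64(0.1626657868582602), np.float64(0.1240566977696904))
th -0.004416461275005196 res [[ 0.2  0.1]
 [ 0.1 -0.1]
 [-0.  -0. ]
 [-0.3  0.1]]
seat [ 0.62116848 -0.17490725  0.07634279]
4 x [-0.0113, 0.001, 0.0327] [-0.0, 0.0001, 0.0065]
4 x [-0.0001, -0.0, 0.0166] [-0.0, -0.0, 0.0]
[0.64510483 0.17339394 0.06997274] [0.64550188 0.17337318 0.00357273]
```

Emit:
play_rows(targets=[{"travel": [-0.0113, 0.001, 0.0327], "angular": [0, 0, 0.0065]}, {"travel": [-0.0113, 0.001, 0.0327], "angular": [0, 0, 0.0065]}, {"travel": [-0.0113, 0.001, 0.0327], "angular": [0, 0, 0.0065]}, {"travel": [-0.0113, 0.001, 0.0327], "angular": [0, 0, 0.0065]}, {"travel": [0, 0, 0], "angular": [0, 0, 0]}, {"travel": [0, 0, 0], "angular": [0, 0, 0]}])

```text
time_s: 4.48
ee_pos: [0.6446, 0.1715, 0.0679]
ee_rot: [0.026, 1.0, -0.001, -0.002]
contact_force: [0.3, -0.1, -0.2]
finger_gap: 0.085
gripper_force: 0.0
```

Emit:
play_rows(targets=[{"travel": [0, 0, 0.016], "angular": [0, 0, 0]}, {"travel": [0, 0, 0.016], "angular": [0, 0, 0]}, {"travel": [0, 0, 0.014], "angular": [0, 0, 0]}, {"travel": [0, 0, 0.01], "angular": [0, 0, 0]}, {"travel": [0, 0, 0], "angular": [0, 0, 0]}, {"travel": [0, 0, 0], "angular": [0, 0, 0]}])

```text
time_s: 4.98
ee_pos: [0.6462, 0.1729, 0.0149]
ee_rot: [0.026, 1.0, 0.0, 0.001]
contact_force: [0.4, -0.9, -0.1]
finger_gap: 0.0852
gripper_force: 0.0
```

```bash
python3 - <<'E'
from h import *
p=ctrl.capture("wrist"); save(p,"f.png")
A=cur(); s=ctrl.observe(); print(A, s["contact_force"],s["joints"])
rows(A,T([.6453,.1732,.0035],down(np.radians(-2.9))))
E
```

```text
[[-9.98668312e-01  5.15418388e-02  2.24523669e-03  6.46630497e-01]
 [ 5.15433231e-02  9.98670574e-01  6.08307930e-04  1.73107345e-01]
 [-2.21089851e-03  7.23224814e-04 -9.99997294e-01  1.51757607e-02]
 [ 0.00000000e+00  0.00000000e+00  0.00000000e+00  1.00000000e+00]] [-0.00538564  0.1965891  -0.00276971] [ 2.61570076e-01  4.66019089e-01 -6.39105449e-02  1.03854052e+00
  7.00374306e-06  3.13135583e-01]
1 x [0.0014, 0.0, 0.0117] [0.0004, 0.0011, -0.0005]
```

View pics/f.png

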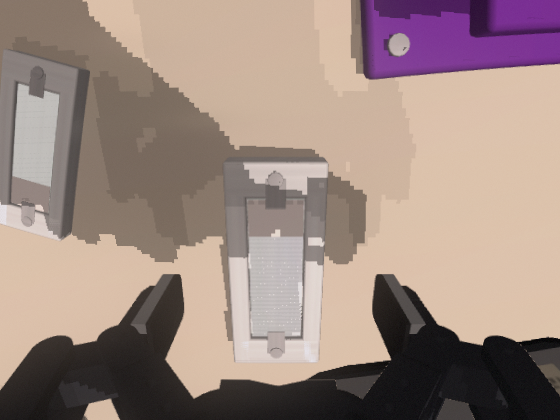

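The carrier is centred between the open fingers, spanning columns 227–326. Next I'll go down the last 11.5 mm and close.

Emit:
play_rows(targets=[{"travel": [0.0005, 0, 0.006], "angular": [0, 0, 0]}, {"travel": [0.0003, 0, 0.0055], "angular": [0, 0, 0]}, {"travel": [0, 0, 0], "angular": [0, 0, 0]}])

```text
time_s: 5.28
ee_pos: [0.6445, 0.173, 0.0008]
ee_rot: [0.026, 1.0, -0.0, -0.0]
contact_force: [-0.7, -0.2, -0.8]
finger_gap: 0.0858
gripper_force: 0.0
```

Emit:
play_rows(targets=[{"travel": [0, 0, 0], "angular": [0, 0, 0]}, {"travel": [0, 0, 0], "angular": [0, 0, 0]}, {"travel": [0, 0, 0], "angular": [0, 0, 0]}, {"travel": [0, 0, 0], "angular": [0, 0, 0]}, {"travel": [0, 0, 0], "angular": [0, 0, 0]}, {"travel": [0, 0, 0], "angular": [0, 0, 0]}, {"travel": [0, 0, 0], "angular": [0, 0, 0]}, {"travel": [0, 0, 0], "angular": [0, 0, 0]}], hand=40, newtons=40)

```text
time_s: 5.95
ee_pos: [0.6454, 0.1732, 0.002]
ee_rot: [0.026, 1.0, 0.0, 0.0]
contact_force: [-0.4, -0.5, 3.0]
finger_gap: 0.0452
gripper_force: 42.5
```

```bash
python3 - <<'E'
from h import *
for i in range(4):
    p=ctrl.capture("wrist"); s=ctrl.observe(); print(s["ee_pos"],s["contact_force"],s["finger_gap"])
save(p,"g.png")
E
```

```text
[0.64539024 0.17322406 0.0020551 ] [0.21022545 0.05834653 3.91068175] 0.04533791124588708
[0.64538403 0.1731857  0.0020104 ] [0.70542245 0.1344888  4.97238525] 0.044816893795330846
[0.64539748 0.17323154 0.00201026] [-0.33875809 -0.06426624  4.61539388] 0.04494751695255128
[0.64539181 0.17321012 0.00201154] [0.65124828 0.0258448  4.44188331] 0.04507469612521001
```

```bash
python3 - <<'E'
from h import *
p=ctrl.capture("wrist"); c=cloud(p); g=R.from_euler('z',-2.95,degrees=True).as_matrix()
l=(c-np.array([.6454,.1732,0]))@g
for sgn in (1,-1):
  for y0 in (.024,.026,.028,.030,.032):
    m=(abs(l[...,1]*sgn-y0)<.001)&(l[...,0]<.012)&(l[...,0]>-.05)&(p["range_z"]>0)&(l[...,2]<.05)
    q=l[m]; f=q[q[:,0]>-.02]
    print(sgn,y0,len(q),np.round(1000*f[np.argsort(f[:,0])][::max(1,len(f)//7)][:, [0,2]]).tolist())
v=p["color"]; cv2.imwrite("pics/g.png",cv2.resize(v[220:400,170:390,::-1],None,fx=3.3,fy=3.3))
E
```

```text
1 0.024 1190 [[-20.0, 15.0], [-11.0, 28.0], [-8.0, 19.0], [-5.0, 43.0], [-1.0, 28.0], [3.0, 21.0], [7.0, 42.0], [11.0, 38.0]]
1 0.026 457 [[-20.0, 1.0], [-11.0, 25.0], [-11.0, 26.0], [-11.0, 35.0], [-11.0, 41.0], [-8.0, 43.0], [-4.0, 43.0], [6.0, 43.0]]
1 0.028 673 [[-20.0, 2.0], [-13.0, 1.0], [-12.0, 43.0], [-11.0, 33.0], [-11.0, 23.0], [-11.0, 43.0], [-11.0, 24.0], [-7.0, 43.0]]
1 0.03 571 [[-20.0, 2.0], [-15.0, 49.0], [-12.0, 46.0], [-11.0, 11.0], [-11.0, 27.0], [-11.0, 38.0], [-11.0, 37.0], [-7.0, 0.0]]
1 0.032 480 [[-20.0, 3.0], [-16.0, 2.0], [-14.0, 50.0], [-12.0, 45.0], [-10.0, 0.0], [-7.0, 23.0], [-7.0, 32.0], [-7.0, 24.0]]
-1 0.024 483 [[-20.0, 1.0], [-12.0, 48.0], [-11.0, 14.0], [-11.0, 37.0], [-11.0, 15.0], [-11.0, 32.0], [-10.0, 43.0], [-7.0, 43.0]]
-1 0.026 666 [[-20.0, 1.0], [-14.0, 1.0], [-12.0, 11.0], [-11.0, 11.0], [-11.0, 9.0], [-11.0, 34.0], [-11.0, 37.0], [-8.0, -1.0]]
-1 0.028 470 [[-20.0, 1.0], [-16.0, 1.0], [-14.0, 49.0], [-12.0, 46.0], [-11.0, 41.0], [-11.0, 9.0], [-10.0, -0.0]]
-1 0.03 567 [[-20.0, 1.0], [-15.0, 0.0], [-12.0, 45.0], [-9.0, 1.0], [-7.0, 15.0], [-7.0, 15.0], [-7.0, 19.0], [-4.0, 0.0]]
-1 0.032 600 [[-20.0, -0.0], [-14.0, 1.0], [-12.0, 50.0], [-8.0, 22.0], [-7.0, 31.0], [-7.0, 15.0], [-7.0, 29.0], [-2.0, 1.0]]
```

View pics/g.png

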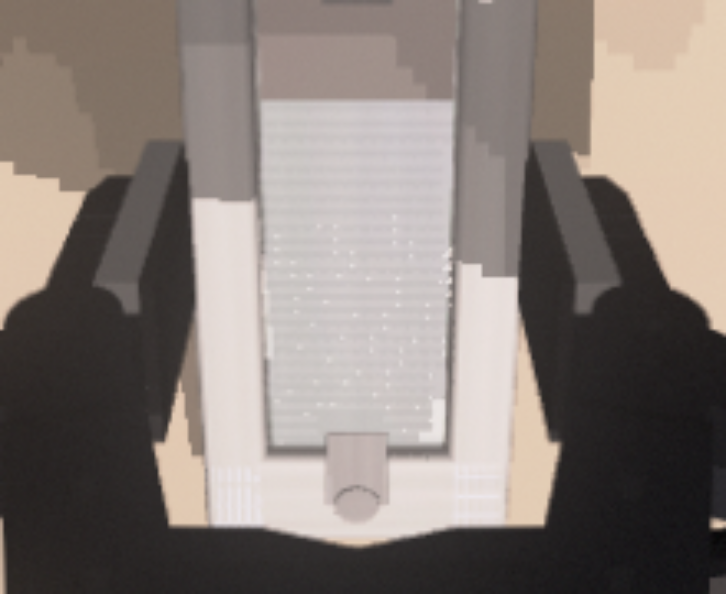

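The carrier is held centrally, with both pads flat on its long sides. I'll check the fingertip height and plan the carry.

```bash
cat > plan.py <<'E'
from h import *
z=np.load("/tmp/seat.npz"); seat,S=z["seat"],z["S"]
F=T(seat,S)
G=T([0,0,.002],down(0))   # tool in carrier frame at grasp
def tgt(x,y,h): return F@T([x,y,h],np.eye(3))@G
E
python3 - <<'E'
from plan import *
p=ctrl.capture("wrist"); c=cloud(p); g=R.from_euler('z',-2.95,degrees=True).as_matrix()
l=((c-np.array([.6454,.1732,0]))@g)[p["range_z"]>0]
for s in (1,-1):
    m=(l[:,1]*s>.0235)&(l[:,1]*s<.031)&(l[:,0]<-.0095)&(l[:,0]>-.0125)&(l[:,2]<.03)
    print(np.histogram(l[m][:,2]*1000,bins=np.arange(-3,22,1))[0])
A=cur(); up=A.copy(); up[2,3]=.14
B=rows(A,up,.03)
V=tgt(.008,-.004,.05); V[2,3]=max(V[2,3],.14)
C=rows(B,V,.032); print(C[:3,3])
D=rows(C,tgt(.006,-.003,.014),.03)
print(D[:3,3],tgt(.006,-.003,.014)[:3,3])
E
```

```text
[ 0  0  6 26 15  2  0  0  0  0  1  4 12  9 13 15 20 19 17 18 19 16 21 18]
[ 0  0 12 56 17  0  0  0  0  0  0  6  8 11  9  9 11  8 13  9 11 12 10 10]
5 x [-0.0, 0.0, -0.0276] [0.0, 0.0, 0.0]
12 x [0.0003, -0.0294, -0.0] [0.0002, -0.009, 0.0015]
[ 0.61774937 -0.17854309  0.13995814]
2 x [0.0023, 0.0005, 0.0234] [-0.0002, 0.0001, -0.0001]
[ 0.62338216 -0.17805592  0.09326302] [ 0.62332205 -0.17810712  0.09325796]
```

The depth data puts the tips about 7.5 mm up, at the upper edge of the allowed band. I'll regrip 2.5 mm lower.

Emit:
play_rows(targets=[{"travel": [0, 0, 0], "angular": [0, 0, 0]}, {"travel": [0, 0, 0], "angular": [0, 0, 0]}, {"travel": [0, 0, 0.0025], "angular": [0, 0, 0]}, {"travel": [0, 0, 0], "angular": [0, 0, 0]}], hand=56)

```text
time_s: 6.58
ee_pos: [0.6444, 0.173, -0.002]
ee_rot: [0.026, 1.0, -0.0, -0.001]
contact_force: [-0.1, 0.3, 0.0]
finger_gap: 0.0562
gripper_force: 0.0
```

Emit:
play_rows(targets=[{"travel": [0, 0, 0], "angular": [0, 0, 0]}, {"travel": [0, 0, 0], "angular": [0, 0, 0]}, {"travel": [0, 0, 0], "angular": [0, 0, 0]}, {"travel": [0, 0, 0], "angular": [0, 0, 0]}, {"travel": [0, 0, 0], "angular": [0, 0, 0]}, {"travel": [0, 0, 0], "angular": [0, 0, 0]}], hand=40, newtons=45)

```text
time_s: 7.08
ee_pos: [0.6449, 0.1731, -0.0012]
ee_rot: [0.026, 1.0, -0.0, -0.0]
contact_force: [-0.1, -0.7, -1.6]
finger_gap: 0.0443
gripper_force: 48.1
```

```bash
python3 - <<'E'
from plan import *
for i in range(2):
    p=ctrl.capture("wrist");s=ctrl.observe(); print(s["ee_pos"],s["contact_force"],s["finger_gap"])
c=cloud(p); g=R.from_euler('z',-2.95,degrees=True).as_matrix()
l=((c-np.array([.6454,.1732,0]))@g)[p["range_z"]>0]
for s in (1,-1):
    m=(l[:,1]*s>.0235)&(l[:,1]*s<.031)&(l[:,0]<-.0095)&(l[:,0]>-.0125)&(l[:,2]<.03)
    print(np.histogram(l[m][:,2]*1000,bins=np.arange(-3,22,1))[0])
m=(abs(l[:,0])<.05)&(abs(l[:,1])<.02)&(l[:,2]<.022); print("top",np.median(l[m][:,2]))
E
```

```text
[ 0.64495584  0.17309007 -0.001118  ] [-0.57554027  0.13481337 -1.68660008] 0.044497226668160264
[ 0.64497059  0.17308843 -0.00106788] [ 0.57763911 -0.01262842 -0.22931012] 0.04485771039297809
[ 0  1  9 32 10  0  0  0  6 14  8 12  9 14 17 14 17 22 19 17 19 26 17 26]
[ 0  0 13 55  9  1  0  2  6  7 13 10 10  7  9 10  8 16  8 13 11 13 11 10]
top 0.014280872783185947
```

Emit:
play_rows(targets=[{"travel": [0, 0, -0.01], "angular": [0, 0, 0]}, {"travel": [0, 0, -0.025], "angular": [0, 0, 0]}, {"travel": [0, 0, -0.03], "angular": [0, 0, 0]}, {"travel": [0, 0, -0.03], "angular": [0, 0, 0]}, {"travel": [0, 0, -0.03], "angular": [0, 0, 0]}, {"travel": [0, 0, -0.017], "angular": [0, 0, 0]}, {"travel": [0, 0, 0], "angular": [0, 0, 0]}, {"travel": [0, 0, 0], "angular": [0, 0, 0]}])

```text
time_s: 7.85
ee_pos: [0.6457, 0.1733, 0.1424]
ee_rot: [0.026, 1.0, 0.0, 0.001]
contact_force: [0.3, 0.4, -2.0]
finger_gap: 0.0448
gripper_force: 48.1
```

```bash
sed -i 's/\[0,0,.002\]/[0,0,-.001]/' plan.py; python3 - <<'E'
from plan import *
s=ctrl.observe(); print(s["ee_pos"],s["contact_force"],s["finger_gap"])
A=cur()
V=tgt(.008,-.004,.05); V[2,3]=max(V[2,3],.14)
C=rows(A,V,.030); print(C[:3,3])
E
```

```text
[0.64572667 0.17331291 0.14242722] [ 0.34506448  0.40502085 -2.04366458] 0.0447504608918862
12 x [0.0003, -0.0294, 0.0002] [0.0002, -0.0089, 0.0015]
[ 0.61841804 -0.17842738  0.13974014]
```

Emit:
play_rows(targets=[{"travel": [0.0003, -0.0294, 0.0002], "angular": [0.0002, -0.0089, 0.0015]}, {"travel": [0.0003, -0.0294, 0.0002], "angular": [0.0002, -0.0089, 0.0015]}, {"travel": [0.0003, -0.0294, 0.0002], "angular": [0.0002, -0.0089, 0.0015]}, {"travel": [0.0003, -0.0294, 0.0002], "angular": [0.0002, -0.0089, 0.0015]}, {"travel": [0.0003, -0.0294, 0.0002], "angular": [0.0002, -0.0089, 0.0015]}, {"travel": [0.0003, -0.0294, 0.0002], "angular": [0.0002, -0.0089, 0.0015]}, {"travel": [0.0003, -0.0294, 0.0002], "angular": [0.0002, -0.0089, 0.0015]}, {"travel": [0.0003, -0.0294, 0.0002], "angular": [0.0002, -0.0089, 0.0015]}, {"travel": [0.0003, -0.0294, 0.0002], "angular": [0.0002, -0.0089, 0.0015]}, {"travel": [0.0003, -0.0294, 0.0002], "angular": [0.0002, -0.0089, 0.0015]}, {"travel": [0.0003, -0.0294, 0.0002], "angular": [0.0002, -0.0089, 0.0015]}, {"travel": [0.0003, -0.0294, 0.0002], "angular": [0.0002, -0.0089, 0.0015]}, {"travel": [0, 0, 0], "angular": [0, 0, 0]}, {"travel": [0, 0, 0], "angular": [0, 0, 0]}, {"travel": [0, 0, 0], "angular": [0, 0, 0]}])

```text
time_s: 9.1
ee_pos: [0.6167, -0.1783, 0.1369]
ee_rot: [0.044, 0.993, -0.005, 0.105]
contact_force: [-0.2, -0.4, -1.7]
finger_gap: 0.0447
gripper_force: 48.0
```

```bash
python3 - <<'E'
from plan import *
p=ctrl.capture("wrist"); save(p,"i.png")
s=ctrl.observe(); print(s["ee_pos"],s["contact_force"],s["finger_gap"])
A=cur()
# current carrier in seat frame
L=np.linalg.inv(F)@A@np.linalg.inv(G); print(np.round(L[:3,3]*1000,1),R.from_matrix(L[:3,:3]).as_rotvec(degrees=True))
rows(A,tgt(.006,-.003,.014),.03)
E
```

```text
[ 0.61713862 -0.17780441  0.13730431] [ 0.36332642  0.20306066 -1.76256949] 0.044733408785409316
[ 9.4 -3.2 61.3] [-0.00618859  0.29309573  0.00747497]
2 x [0.0016, 0.0001, 0.0237] [-0.0, -0.0013, 0.0]
```

View pics/i.png

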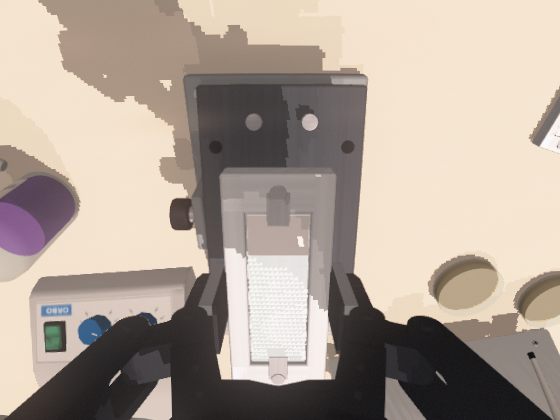

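The carrier lines up with the slope axis. The lower pins at (254,121) and (310,121) lie ahead of its lower end. Next I'll check the face height from this closer view.

Emit:
play_rows(targets=[{"travel": [0.0016, 0.0001, 0.0237], "angular": [0, -0.0013, 0]}, {"travel": [0.0016, 0.0001, 0.0217], "angular": [0, -0.0013, 0]}, {"travel": [0, 0, 0], "angular": [0, 0, 0]}, {"travel": [0, 0, 0], "angular": [0, 0, 0]}])

```text
time_s: 9.48
ee_pos: [0.6232, -0.1775, 0.0919]
ee_rot: [0.043, 0.993, -0.005, 0.107]
contact_force: [-0.7, 0.4, -0.7]
finger_gap: 0.0444
gripper_force: 47.9
```

```bash
python3 - <<'E'
from plan import *
p=ctrl.capture("wrist"); c=cloud(p); save(p,"j.png")
s=ctrl.observe(); print(s["time_s"],s["ee_pos"],s["contact_force"])
A=cur(); L=np.linalg.inv(F)@A@np.linalg.inv(G); print(np.round(L[:3,3]*1000,1),R.from_matrix(L[:3,:3]).as_rotvec(degrees=True))
l=(c-seat)@S; l=l[p["range_z"]>0]
fit=lambda q:np.linalg.lstsq(np.c_[q[:,:2],np.ones(len(q))],q[:,2],rcond=None)[0]
m=(l[:,0]>-.075)&(l[:,0]<.03)&(abs(l[:,1])<.045)&(abs(l[:,2])<.004)&(abs(l[:,1])>.03); q=l[m]; print("face",len(q),fit(q)*[57.3,57.3,1000])
tp=l[(l[:,0]>-.045)&(l[:,0]<.0)&(abs(l[:,1]+.003)<.02)&(l[:,2]>.018)&(l[:,2]<.045)]
print("top",len(tp),fit(tp)*[57.3,57.3,1000])
E
```

```text
9.5333 [ 0.62428648 -0.17793366  0.09364733] [ 0.77528796  0.19532802 -1.05368224]
[ 7.  -2.7 17.2] [-0.01926765 -0.07040821  0.06770299]
face 10243 [0.0060668  0.03819499 0.06650904]
top 9714 [-2.20983773 -0.5193189  29.41215065]
```

Emit:
play_rows(targets=[{"travel": [0, 0, 0.006], "angular": [0, 0, 0]}, {"travel": [0, 0, 0.004], "angular": [0, 0, 0]}, {"travel": [0, 0, 0.001], "angular": [0, 0, 0]}, {"travel": [0, 0, 0], "angular": [0, 0, 0]}, {"travel": [0, 0, 0], "angular": [0, 0, 0]}])

```text
time_s: 9.95
ee_pos: [0.6268, -0.1793, 0.0833]
ee_rot: [0.044, 0.993, -0.005, 0.109]
contact_force: [-0.4, -0.3, -2.2]
finger_gap: 0.0449
gripper_force: 48.0
```

```bash
cat > st.py <<'E'
from plan import *
def st():
    p=ctrl.capture("wrist"); s=ctrl.observe(); A=cur(); L=np.linalg.inv(F)@A@np.linalg.inv(G)
    print("t",round(s["time_s"],2),"carrier",np.round(L[:3,3]*1000,1),np.round(R.from_matrix(L[:3,:3]).as_rotvec(degrees=True),2),"F seat",np.round(S.T@s["contact_force"],1),"M",np.round(S.T@s["moment"],2),s["finger_gap"])
    return p
E
python3 - <<'E'
from st import *
st(); p=st(); c=cloud(p); save(p,"k.png")
l=(c-seat)@S; l=l[p["range_z"]>0]
q=l[(l[:,2]>.012)&(l[:,2]<.028)&(l[:,0]<-.012)&(l[:,0]>-.07)&(abs(l[:,1])<.035)]
print(np.percentile(q[:,0],[0.5,1]),np.percentile(q[:,1],[1,99]))
q=q[q[:,0]>-.045]
for s in (1,-1):
    f=q[((q[:,1]+.0025)*s>.0165)&((q[:,1]+.0025)*s<.0215)]
    print(s,len(f),np.polyfit(f[:,0],f[:,2],1)*[57.3,1000])
E
```

```text
t 10.0 carrier [ 7.4 -3.9  6.5] [-0.07 -0.16 -0.01] F seat [-0.5  0.9 -1.8] M [0.04 0.28 0.01] 0.044874518075799195
t 10.05 carrier [ 7.4 -3.9  6.5] [-0.06 -0.17 -0.01] F seat [-0.5  0.2 -1.8] M [0.03 0.25 0.  ] 0.044728181000650936
[-0.04664252 -0.04658989] [-0.02507979  0.01983074]
1 950 [ 0.34542967 21.76985308]
-1 948 [ 0.18271706 21.72361437]
```

Emit:
play_rows(targets=[{"travel": [0, 0, 0.0024], "angular": [0, 0, 0]}, {"travel": [0.002, 0, 0], "angular": [0, 0, 0]}, {"travel": [0.002, 0, 0], "angular": [0, 0, 0]}, {"travel": [0.001, 0, 0], "angular": [0, 0, 0]}, {"travel": [0, 0, 0], "angular": [0, 0, 0]}, {"travel": [0, 0, 0], "angular": [0, 0, 0]}])

```text
time_s: 10.55
ee_pos: [0.6222, -0.1789, 0.0796]
ee_rot: [0.044, 0.993, -0.005, 0.109]
contact_force: [-0.5, -0.6, -2.4]
finger_gap: 0.0447
gripper_force: 48.0
```

```bash
python3 - <<'E'
from st import *
st();st()
E
```

```text
t 10.6 carrier [ 2.2 -3.9  3.9] [-0.06 -0.15 -0.01] F seat [-1.3 -0.4 -3.4] M [0.09 0.25 0.01] 0.04446771280962946
t 10.65 carrier [ 2.3 -3.9  3.9] [-0.06 -0.15 -0.01] F seat [-0.2  0.3 -1.3] M [-0.01  0.32  0.01] 0.04495731494259202
```

Emit:
play_rows(targets=[{"travel": [0.001, 0, 0], "angular": [0, 0, 0]}, {"travel": [0.001, 0, 0], "angular": [0, 0, 0]}, {"travel": [0, 0, 0], "angular": [0, 0, 0]}, {"travel": [0, 0, 0], "angular": [0, 0, 0]}])

```text
time_s: 10.98
ee_pos: [0.6203, -0.1787, 0.079]
ee_rot: [0.044, 0.993, -0.005, 0.109]
contact_force: [0.2, 0.6, -1.7]
finger_gap: 0.0445
gripper_force: 48.0
```

```bash
python3 - <<'E'
from st import *
st();st()
E
```

```text
t 11.03 carrier [ 0.2 -3.9  3.8] [-0.06 -0.14 -0.01] F seat [ 0.2  0.2 -2.1] M [ 0.01  0.26 -0.04] 0.04475312030976907
t 11.08 carrier [ 0.2 -3.9  3.8] [-0.06 -0.14 -0.01] F seat [ 0.  -0.2 -2. ] M [-0.06  0.36 -0.03] 0.04466777836964836
```

No contact yet. I'll move on in 1 mm steps.

Emit:
play_rows(targets=[{"travel": [0.0008, 0, 0], "angular": [0, 0, 0]}, {"travel": [0, 0, 0], "angular": [0, 0, 0]}, {"travel": [0, 0, 0], "angular": [0, 0, 0]}])

```text
time_s: 11.33
ee_pos: [0.6196, -0.1786, 0.0789]
ee_rot: [0.043, 0.993, -0.005, 0.109]
contact_force: [0.3, -1.3, -0.7]
finger_gap: 0.0452
gripper_force: 48.0
```

Emit:
play_rows(targets=[{"travel": [0.0008, 0, 0], "angular": [0, 0, 0]}, {"travel": [0, 0, 0], "angular": [0, 0, 0]}, {"travel": [0, 0, 0], "angular": [0, 0, 0]}])

```text
time_s: 11.58
ee_pos: [0.6189, -0.1786, 0.0788]
ee_rot: [0.043, 0.993, -0.005, 0.109]
contact_force: [0.9, -0.8, -2.1]
finger_gap: 0.0448
gripper_force: 48.0
```

```bash
python3 - <<'E'
from st import *
st();p=st(); c=cloud(p); save(p,"l.png")
l=(c-seat)@S; l=l[p["range_z"]>0]
q=l[(l[:,2]>.012)&(l[:,2]<.028)&(l[:,0]<-.012)&(l[:,0]>-.07)&(abs(l[:,1])<.035)]
print(np.percentile(q[:,0],[0.5,1]),np.percentile(q[:,1],[1,99]),np.median(q[:,2]))
E
```

```text
t 11.63 carrier [-1.4 -3.8  3.8] [-0.06 -0.15 -0.01] F seat [-0.   0.5 -2.5] M [0.06 0.28 0.01] 0.04514160060869496
t 11.68 carrier [-1.4 -3.9  3.8] [-0.06 -0.15 -0.01] F seat [ 0.5 -0.1 -1.6] M [-0.02  0.21  0.01] 0.044664028642475026
[-0.05535075 -0.05528341] [-0.02810426  0.02347773] 0.01850138921519276
```

Emit:
play_rows(targets=[{"travel": [0.0008, 0, 0], "angular": [0, 0, 0]}, {"travel": [0, 0, 0], "angular": [0, 0, 0]}, {"travel": [0, 0, 0], "angular": [0, 0, 0]}])

```text
time_s: 11.93
ee_pos: [0.6187, -0.1786, 0.079]
ee_rot: [0.043, 0.993, -0.005, 0.11]
contact_force: [2.9, 0.0, -1.5]
finger_gap: 0.0445
gripper_force: 48.0
```

Emit:
play_rows(targets=[{"travel": [0.0008, 0, 0], "angular": [0, 0, 0]}, {"travel": [0, 0, 0], "angular": [0, 0, 0]}, {"travel": [0, 0, 0], "angular": [0, 0, 0]}])

```text
time_s: 12.18
ee_pos: [0.6186, -0.1786, 0.0792]
ee_rot: [0.043, 0.993, -0.005, 0.11]
contact_force: [5.3, -0.0, -1.0]
finger_gap: 0.0446
gripper_force: 47.9
```

```bash
python3 - <<'E'
from st import *
st();st()
E
```

```text
t 12.23 carrier [-1.7 -3.8  4.3] [-0.06 -0.29  0.01] F seat [ 4.9  0.5 -2.5] M [ 0.05 -0.89 -0.08] 0.044849549192609764
t 12.28 carrier [-1.6 -3.9  4.3] [-0.06 -0.29  0.  ] F seat [ 5.   0.3 -3.8] M [ 0.06 -0.83 -0.01] 0.04462903342662071
```

Contact with the lower pins at 5 N. Now I'll move toward the side pin.

Emit:
play_rows(targets=[{"travel": [0, 0.001, 0], "angular": [0, 0, 0]}, {"travel": [0, 0.001, 0], "angular": [0, 0, 0]}, {"travel": [0, 0, 0], "angular": [0, 0, 0]}, {"travel": [0, 0, 0], "angular": [0, 0, 0]}])

```text
time_s: 12.62
ee_pos: [0.6186, -0.1771, 0.0794]
ee_rot: [0.043, 0.993, -0.006, 0.11]
contact_force: [4.4, -1.5, -0.8]
finger_gap: 0.045
gripper_force: 48.0
```

Emit:
play_rows(targets=[{"travel": [0, 0.001, 0], "angular": [0, 0, 0]}, {"travel": [0, 0, 0], "angular": [0, 0, 0]}, {"travel": [0, 0, 0], "angular": [0, 0, 0]}])

```text
time_s: 12.87
ee_pos: [0.6187, -0.1761, 0.0794]
ee_rot: [0.044, 0.993, -0.006, 0.11]
contact_force: [5.0, -2.1, -0.9]
finger_gap: 0.0449
gripper_force: 48.0
```

```bash
python3 - <<'E'
from st import *
st();st()
E
```

```text
t 12.92 carrier [-1.7 -1.4  4.4] [-0.13 -0.29 -0.  ] F seat [ 4.9 -2.  -1.8] M [-0.32 -0.78  0.05] 0.04497722557716222
t 12.97 carrier [-1.6 -1.4  4.5] [-0.13 -0.29 -0.01] F seat [ 4.9 -1.3 -2.2] M [-0.34 -0.74  0.09] 0.044515540565551445
```

Emit:
play_rows(targets=[{"travel": [0, 0.001, 0], "angular": [0, 0, 0]}, {"travel": [0, 0, 0], "angular": [0, 0, 0]}, {"travel": [0, 0, 0], "angular": [0, 0, 0]}])

```text
time_s: 13.22
ee_pos: [0.6187, -0.1758, 0.0794]
ee_rot: [0.044, 0.993, -0.007, 0.11]
contact_force: [4.6, -4.5, -2.0]
finger_gap: 0.045
gripper_force: 48.0
```

```bash
python3 - <<'E'
from st import *
st();st()
E
```

```text
t 13.27 carrier [-1.6 -1.1  4.5] [-0.21 -0.29 -0.04] F seat [ 4.2 -3.7 -1.4] M [-0.84 -0.76  0.05] 0.04525690479162665
t 13.32 carrier [-1.7 -1.1  4.5] [-0.21 -0.29 -0.04] F seat [ 4.2 -4.4 -1.9] M [-0.85 -0.74 -0.02] 0.04468473079368422
```

Emit:
play_rows(targets=[{"travel": [0, 0.001, 0], "angular": [0, 0, 0]}, {"travel": [0, 0, 0], "angular": [0, 0, 0]}, {"travel": [0, 0, 0], "angular": [0, 0, 0]}])

```text
time_s: 13.57
ee_pos: [0.6188, -0.1756, 0.0795]
ee_rot: [0.044, 0.993, -0.007, 0.11]
contact_force: [4.5, -7.4, -0.8]
finger_gap: 0.0447
gripper_force: 48.0
```

```bash
python3 - <<'E'
from st import *
st();st()
E
```

```text
t 13.62 carrier [-1.6 -0.8  4.5] [-0.3  -0.29 -0.07] F seat [ 4.9 -5.  -2.5] M [-1.31 -0.75 -0.07] 0.044730789573677925
t 13.67 carrier [-1.7 -0.9  4.5] [-0.29 -0.28 -0.08] F seat [ 4.8 -6.4 -2.4] M [-1.26 -0.69 -0.07] 0.04453651674795137
```

Both stops are in contact. Now I'll press along the face normal.

Emit:
play_rows(targets=[{"travel": [0, -0.0005, 0.0015], "angular": [0, 0, 0]}, {"travel": [0, 0, 0.0015], "angular": [0, 0, 0]}, {"travel": [0, 0, 0.001], "angular": [0, 0, 0]}, {"travel": [0, 0, 0], "angular": [0, 0, 0]}, {"travel": [0, 0, 0], "angular": [0, 0, 0]}])

```text
time_s: 14.08
ee_pos: [0.6196, -0.1758, 0.0763]
ee_rot: [0.044, 0.993, -0.007, 0.111]
contact_force: [0.9, -5.2, 4.2]
finger_gap: 0.0447
gripper_force: 48.7
```

```bash
python3 - <<'E'
from st import *
st();st()
E
```

```text
t 14.13 carrier [-1.5 -1.   1.2] [-0.25 -0.32 -0.08] F seat [ 2.7 -4.8  4.3] M [-1.05 -0.42 -0.25] 0.044842163225090985
t 14.18 carrier [-1.4 -1.   1.3] [-0.25 -0.32 -0.08] F seat [ 3.2 -5.9  4.1] M [-1.07 -0.41 -0.16] 0.04511767181056722
```

Emit:
play_rows(targets=[{"travel": [0, 0, 0.001], "angular": [0, 0, 0]}, {"travel": [0, 0, 0.001], "angular": [0, 0, 0]}, {"travel": [0, 0, 0], "angular": [0, 0, 0]}, {"travel": [0, 0, 0], "angular": [0, 0, 0]}])

```text
time_s: 14.52
ee_pos: [0.62, -0.1758, 0.0747]
ee_rot: [0.044, 0.993, -0.007, 0.111]
contact_force: [0.0, -6.2, 7.1]
finger_gap: 0.0446
gripper_force: 48.9
```

```bash
python3 - <<'E'
from st import *
st();st()
E
```

```text
t 14.57 carrier [-1.4 -1.  -0.5] [-0.26 -0.33 -0.08] F seat [ 2.3 -5.1  6.1] M [-1.08 -0.26 -0.25] 0.04456592399471991
t 14.62 carrier [-1.4 -1.  -0.4] [-0.26 -0.33 -0.08] F seat [ 1.7 -5.3  6.3] M [-1.07 -0.24 -0.26] 0.04516384264668415
```

Emit:
play_rows(targets=[{"travel": [0.0004, 0, 0.001], "angular": [0, 0, 0]}, {"travel": [0, 0, 0.001], "angular": [0, 0, 0]}, {"travel": [0, 0, 0], "angular": [0, 0, 0]}, {"travel": [0, 0, 0], "angular": [0, 0, 0]}])

```text
time_s: 14.95
ee_pos: [0.6203, -0.1759, 0.0739]
ee_rot: [0.044, 0.993, -0.007, 0.111]
contact_force: [-3.5, -4.9, 14.0]
finger_gap: 0.045
gripper_force: 49.8
```

```bash
python3 - <<'E'
from st import *
st();st()
E
```

```text
t 15.0 carrier [-1.4 -1.  -1.2] [-0.26 -0.4  -0.08] F seat [-0.  -4.6 14.1] M [-0.76  0.38 -0.25] 0.044942027069508506
t 15.05 carrier [-1.3 -1.1 -1.2] [-0.26 -0.4  -0.08] F seat [-0.7 -5.2 13.5] M [-0.76  0.37 -0.23] 0.04462691966456514
```

Emit:
play_rows(targets=[{"travel": [0.0003, 0, 0.001], "angular": [0, 0, 0]}, {"travel": [0, 0, 0.001], "angular": [0, 0, 0]}, {"travel": [0, 0, 0], "angular": [0, 0, 0]}, {"travel": [0, 0, 0], "angular": [0, 0, 0]}])

```text
time_s: 15.38
ee_pos: [0.6203, -0.1759, 0.0738]
ee_rot: [0.044, 0.993, -0.007, 0.112]
contact_force: [-11.6, -4.0, 25.4]
finger_gap: 0.0446
gripper_force: 51.3
```

```bash
python3 - <<'E'
from st import *
st();p=st(); c=cloud(p); save(p,"m.png")
l=(c-seat)@S; l=l[p["range_z"]>0]
q=l[(l[:,2]>.009)&(l[:,2]<.022)&(l[:,0]<-.012)&(l[:,0]>-.07)&(abs(l[:,1])<.035)]
print(np.percentile(q[:,0],[0.5,1]),np.percentile(q[:,1],[1,99]))
yc=0
for s in (1,-1):
    f=q[(q[:,1]*s>.0165)&(q[:,1]*s<.0215)&(q[:,0]>-.052)]
    print(s,len(f),np.polyfit(f[:,0],f[:,2],1)*[57.3,1000])
f=l[(abs(l[:,1])>.03)&(abs(l[:,1])<.046)&(abs(l[:,2])<.004)&(l[:,0]>-.07)&(l[:,0]<-.01)]; print("face",np.median(f[:,2])*1000)
E
```

```text
t 15.43 carrier [-1.3 -1.  -1.3] [-0.26 -0.48 -0.09] F seat [-6.1 -4.4 26.8] M [-0.43  1.31 -0.28] 0.04501191990436022
t 15.48 carrier [-1.3 -1.1 -1.3] [-0.26 -0.48 -0.09] F seat [-4.7 -5.3 27.9] M [-0.42  1.39 -0.27] 0.04480717842891963
[-0.05542471 -0.05526717] [-0.02499082  0.02577343]
1 1113 [-0.13672777 13.9629591 ]
-1 1104 [-0.15089938 13.99672189]
face 0.0845803681974014
```

The carrier is flush: its top is 13.9 mm above the face and level. It has drifted slightly up the slope under the press, so I'll ease off and push it back down against the pins.

Emit:
play_rows(targets=[{"travel": [0, 0, -0.001], "angular": [0, 0, 0]}, {"travel": [0.001, 0, 0], "angular": [0, 0, 0]}, {"travel": [0.001, 0, 0], "angular": [0, 0, 0]}, {"travel": [0, 0, 0], "angular": [0, 0, 0]}, {"travel": [0, 0, 0], "angular": [0, 0, 0]}])

```text
time_s: 15.9
ee_pos: [0.6203, -0.1759, 0.0739]
ee_rot: [0.044, 0.993, -0.007, 0.113]
contact_force: [0.6, -4.1, 14.5]
finger_gap: 0.0447
gripper_force: 49.9
```

```bash
python3 - <<'E'
from st import *
st();st()
E
```

```text
t 15.95 carrier [-1.3 -1.1 -1.2] [-0.26 -0.65 -0.07] F seat [ 4.2 -4.2 14. ] M [-0.63 -0.41 -0.27] 0.04488171886155925
t 16.0 carrier [-1.3 -1.1 -1.2] [-0.26 -0.65 -0.07] F seat [ 4.1 -5.  14.2] M [-0.67 -0.45 -0.36] 0.04467779587522387
```

Emit:
play_rows(targets=[{"travel": [0.001, 0, 0], "angular": [0, 0, 0]}, {"travel": [0, 0, 0], "angular": [0, 0, 0]}, {"travel": [0, 0, 0], "angular": [0, 0, 0]}, {"travel": [0, 0, 0], "angular": [0, 0, 0]}])

```text
time_s: 16.33
ee_pos: [0.6202, -0.1759, 0.0739]
ee_rot: [0.044, 0.992, -0.007, 0.114]
contact_force: [4.9, -5.0, 13.7]
finger_gap: 0.0445
gripper_force: 49.6
```

```bash
python3 - <<'E'
from st import *
st();st()
E
```

```text
t 16.38 carrier [-1.4 -1.1 -1.2] [-0.26 -0.74 -0.06] F seat [ 8.1 -4.5 12.1] M [-0.72 -0.99 -0.39] 0.04475701990871521
t 16.43 carrier [-1.4 -1.1 -1.2] [-0.26 -0.74 -0.06] F seat [ 7.5 -3.6 11.6] M [-0.66 -1.07 -0.37] 0.04465460058573389
```

```bash
cat > flat.py <<'E'
from st import *
p=st(); c=cloud(p); save(p,"n.png")
l=(c-seat)@S; l=l[p["range_z"]>0]
q=l[(l[:,2]>.009)&(l[:,2]<.022)&(l[:,0]<.07)&(l[:,0]>-.07)&(abs(l[:,1])<.035)]
print(np.percentile(q[q[:,0]<-.02][:,0],[0.5,1]),np.percentile(q[q[:,0]<-.02][:,1],[1,99]))
for s in (1,-1):
    for a,b in ((-.052,-.012),(.012,.055)):
        f=q[(q[:,1]*s>.0165)&(q[:,1]*s<.0215)&(q[:,0]>a)&(q[:,0]<b)]
        if len(f)>20: print(s,a,len(f),np.polyfit(f[:,0],f[:,2],1)*[57.3,1000])
f=l[(abs(l[:,1])>.03)&(abs(l[:,1])<.046)&(abs(l[:,2])<.004)&(l[:,0]>-.07)&(l[:,0]<-.01)]; print("face",len(f),np.polyfit(f[:,0],f[:,2],1)*[57.3,1000])
E
python3 flat.py
```

```text
t 16.48 carrier [-1.4 -1.1 -1.2] [-0.25 -0.74 -0.06] F seat [ 7.4 -3.  11.9] M [-0.69 -1.05 -0.35] 0.04455804139987548
[-0.05558188 -0.05540912] [-0.02209841  0.02273408]
1 -0.052 1113 [-0.02797899 14.05080843]
1 0.012 616 [-0.02853223 14.1012107 ]
-1 -0.052 1106 [-0.1843907  14.02153666]
-1 0.012 615 [ 0.14676142 14.13381968]
face 9347 [0.01410579 0.07344954]
```

The carrier is level within about 0.1 mm at both ends and sits against both stops. I'll add a little press as margin, then verify and hand in.

Emit:
play_rows(targets=[{"travel": [0.0002, 0, 0.0009], "angular": [0, 0, 0]}, {"travel": [0, 0, 0], "angular": [0, 0, 0]}, {"travel": [0, 0, 0], "angular": [0, 0, 0]}, {"travel": [0, 0, 0], "angular": [0, 0, 0]}, {"travel": [0, 0, 0], "angular": [0, 0, 0]}, {"travel": [0, 0, 0], "angular": [0, 0, 0]}])

```text
time_s: 16.98
ee_pos: [0.6202, -0.1759, 0.0739]
ee_rot: [0.044, 0.992, -0.007, 0.115]
contact_force: [1.4, -4.0, 18.0]
finger_gap: 0.0447
gripper_force: 50.2
```

```bash
python3 flat.py
```

```text
t 17.03 carrier [-1.4 -1.1 -1.2] [-0.26 -0.78 -0.06] F seat [ 5.4 -3.7 18.5] M [-0.54 -0.63 -0.34] 0.044904567890664104
[-0.05560533 -0.05538845] [-0.02215774  0.02275699]
1 -0.052 1107 [-0.14030146 13.94938474]
1 0.012 604 [-0.11139945 14.1460863 ]
-1 -0.052 1111 [-0.05316701 14.07687603]
-1 0.012 618 [ 0.04423112 14.15987409]
face 9367 [-0.02325382  0.04130534]
```

View pics/n.png

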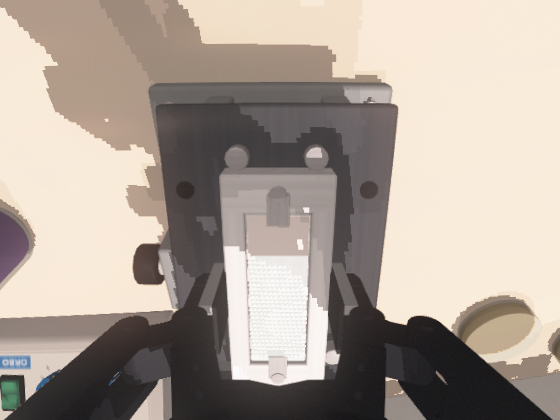

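The carrier's lower end touches both pins at (237,157) and (316,157). The side pin at (333,357) is against its right side, and the carrier lies flush. Handing in.

```bash
python3 -c "
from cell import ctrl
print(ctrl.hand_in())"
```

```text
the job is handed in; nothing more can be done
None
```

I handed in the job at about 17 s: the carrier lies flush on the slope against both lower pins and the side pin, still gripped at about 50 N and pressed down with about 18 N. I could not see the sensor pin under it, but the carrier's top is level and about 14 mm above the face, so it should be fully pushed in.

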